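Show the apprentice which piece goes into which vessel

TASK

Call the apprentice by pressing the round push button fully down with the fingertips and letting it go, then point at the square brass frame on the soldering brick, and after that at the wide steel bowl it is to go into, each time holding the fingertips two to three centimetres above the middle of the thing (for the bowl, above its rim) for two seconds. Come to each from well above, because pointing closely at another brass piece or at the tall beaker, even in passing, would mislead the apprentice. Touch nothing but the button, move nothing, and finish with the hand raised fifteen centimetres or more clear of the bowl.

Things in the scene. Friction and masses are not known exactly. Their poses are not given: they have to be found in the camera images.
- call (a joint): travel of the push button's cap, in m: 0 up, 0.006 fully down. It springs back up when let go; about 1.2 N starts it moving and 4 N holds it fully down. The press counts once it is past 0.0045
- call_top (a point): centre of the top of the button's cap, 22 mm above the bench while up; pressed straight down. The cap is a black disc 36 mm across, standing 10 mm above its housing
- call_base: the button's housing with its cap: a grey disc 52 mm across and 12 mm high, fixed to the bench, to the left or the right of the brick and a little beyond it; origin at the centre of its underside on the bench. A plain aluminium tin stands at the mirrored place on the other side
- brick: pale soldering brick, heavy and fixed, 114 mm (its x) by 230 mm (its y) by 55 mm high, in the middle of the bench; origin at the centre of its underside, z up. Three brass pieces lie flat on its top in a row along its y, about 75 mm apart, in any order.
- frame: the square brass frame to be pointed at: 46 by 46 mm outside, 6 mm thick, bars 7 mm wide, square 32 mm opening in the middle; loose, lying flat on the brick; origin at the centre of its underside (55 mm above the bench), z up
- hoop: round brass hoop, 48 mm outside, 34 mm hole, 6 mm thick; loose on the brick, not to be pointed at; origin at the centre of its underside, z up
- disc: solid round brass disc, 46 mm across, 6 mm thick; loose on the brick, not to be pointed at; origin at the centre of its underside, z up
- bowl: wide, low, empty steel bowl to be pointed at, 130 mm across and 55 mm high, loose on the bench to the left or the right of the brick; origin at the centre of its underside, z up
- bowl_rim (a point): centre of the bowl's mouth, at the height of its rim, 55 mm above the bench; z up
- beaker: tall narrow empty steel beaker, 68 mm across at the rim and 100 mm high, loose on the bench at the other side of the brick from the bowl; not to be pointed at; origin at the centre of its underside, z up
- beaker_rim (a point): centre of the beaker's mouth, 100 mm above the bench; z up
- tin: round closed aluminium tin, 52 mm across, 35 mm high, loose; to be left alone; origin at the centre of its underside. Elsewhere lie pliers, a small steel block, a hammer and a plastic tub, under 60 mm high, not to be touched; at the far edge and outer sides of the bench stand a tool box, a vise and other equipment up to 150 mm high
Not all that is in view belongs to the job. What is shaped like the frame but black or green is not meant.

How it is judged:
By the outcome, as a careful person would: the job done as asked, in the order asked, and still so for the second after the job is handed in, with the robot touching nothing.
It also fails if it takes over 61 s, if anything falls off the work surface, if the arm or the gripper's body presses on something with over 40 N, if the wrist force passes 120 N, or if a joint passes its speed limit or range.

ROBOT

A 6-joint arm with a two-finger parallel gripper is mounted at the origin on the work surface. World frame = base frame: x ahead of the robot, y to its left, z up, the work surface at z = 0. Lengths are in m, angles in degrees, forces in N, time in s.
With the tool pointing down it reaches from about 0.375 to 0.9 m from the base axis. Payload 3.1 kg.
Tool frame: the origin (TCP) lies midway between the tips of the shut fingers; the grasp point (between the pads) lies 19 mm behind it; z points along the fingers, y is the direction in which the jaws open and shut (so a half turn about z gives the same grasp; the last joint's range is limited). The gripper opens to 87 mm and grips with 3 to 60 N. Pads are 19 mm wide; open, the fingers measure 117 mm over their backs; the gripper's body (75 mm by 190 mm) begins 51 mm behind the grasp point.
Start: joints at [57.439, 30.224, 82.088, -0, 67.689, -10.227], TCP at [0.237, 0.578, 0.223] pointing down, gripper open.
Joint ranges: [-176.69, 176.69], [-43.24, 126.21], [12.49, 139.97], [-82, 262], [0, 151.66], [-163.58, 163.58]. Speed limits (degrees/s): [159.86, 159.86, 180, 180, 180, 180].

INTERFACE

Orientations are given as a 3x3 rotation matrix whose columns are the frame's x, y, z axes.
In Python, from rig import bot gives the robot as it stands.
- The arm moves only by the tool carry_out, never from a script. Its arguments are lists of equal length, an entry for each row: "grip": the gripper's target within -1 to 1 (fully open at 1, half-way at 0, shut at -1); "slide": the shift along the tool's x, y, z in mm, a list of three; "twist": the turn, a rotation vector about the tool's x, y, z in rad, a list of three. In form: {"grip": [grip, ...], "slide": [[dx, dy, dz], ...], "twist": [[wx, wy, wz], ...]}. A call has 1 to 12 rows; each row shifts and turns the pose as measured when the row begins, along the tool's axes as they then stand; what a row does not reach is not made up. A row lasts 1/10 s, in which the tool goes at most 50 mm and 8.59 degrees, less where a joint would pass 70% of its speed; a pose out of reach is approached as far as the arm can. A call is refused whole if a number of a shift passes 50 or a number of a turn 0.15, either way. A call with a gripper value outside its range is refused whole. The fingers move at their own pace and stop on an object; the grip force is fixed at half the most. Time passes only in rows, so rows that do not move let the fingers close. It gives the time, the measured TCP pose, the force and the opening at its end, in the units of the state.
- bot.read_state(): the state, without advancing time (a new reading comes with each control period).
- bot.capture(name): name is "side" or "top" or "wrist"; returns a dict with "color" (420x560x3 uint8, red, green, blue), "depth" (420x560 float32, m along the optical axis (not along the pixel's ray), 0 where there is no reading), "fx", "fy", "cx", "cy" (pixels), "position" and "rotation" of the camera in the world; the wrist camera has in their place "T_tool_cam" (4x4, takes a point from camera to tool coordinates, whose origin is the TCP and whose axes are the flange's). Camera axes: x right, y up, looking along -z (the intrinsics and any distortion apply to the point x, -y, -z); pixel columns grow to the right and rows downward; lengths in m; the calibration is good to about 2 mm. The wrist camera is an equidistant fisheye: a pixel r from the principal point sees the ray r / f radians off the axis. A picture is of the moment at which its call begins: read the wrist's pose just before it.
- bot.hand_in(): hands the job in, once; it reports no verdict.
The state is a dict: "time_s": time; "joint_positions": joint angles; "qvel": joint speeds; "tau": joint torques, N m; "position": TCP position; "tcp_rot": TCP orientation; "force": force on the tool from outside, world axes, zero at the start; "moment": the same for the moment, N m; "opening": opening from 0.0 (shut) to 1.0 (fully open).
Only numpy, scipy, OpenCV 4.12 (cv2) and the standard library are available. Lean on these libraries where they do the work, as an engineer would, in place of code of your own. Each camera call takes 0.05 s, during which the arm holds its last target.

## Working session

There is one attempt and no reset: what is moved stays moved. The work goes in short steps, Python scripts to look and compute and a tool call to move; the robot and the scene stay as the last step left them, time stands still between calls to the robot, and variables do not carry over. Pictures are saved under pics/ and viewed, and the job is handed in when it is done.

Besides the shell and the picture viewer there is one more tool, called after "Request:" as name(argument=value, ...), one argument or row to a line, values as JSON. carry_out: Moves the arm, as the interface text tells. Its arguments: {"type":"object","properties":{"grip":{"type":"array"},"slide":{"type":"array"},"twist":{"type":"array"}},"required":["grip","slide","twist"]}

```bash
mkdir -p pics; ls
python3 - <<'E'
from rig import bot
import cv2,pickle
s=bot.read_state();print(s)
for n in("top","side"):
    c=bot.capture(n);pickle.dump(c,open(n+'.pkl','wb'))
    cv2.imwrite(f'pics/{n}0.png',c['color'][:,:,::-1])
    print(n,c['fx'],c['fy'],c['cx'],c['cy'],c['position'],c['rotation'],[k for k in c])
E
```

```text
pics
{'time_s': 0.0, 'joint_positions': array([ 5.74387919e+01,  3.02783928e+01,  8.21546276e+01,  1.15011859e-03,
        6.76869951e+01, -1.02281100e+01]), 'qvel': array([-0.06675096, -0.08298892,  0.04134277, -0.05480087, -0.04844332,
       -0.05830887]), 'tau': array([-3.15851885e-04, -4.40031874e+01, -1.76596195e+01,  6.34408020e-02,
        5.80602069e-02, -1.50418614e-04]), 'position': array([0.23708513, 0.57752672, 0.22158752]), 'tcp_rot': array([[-9.24987237e-01,  3.79996454e-01, -1.14300079e-03],
       [ 3.79997973e-01,  9.24985653e-01, -1.75542482e-03],
       [ 3.90204125e-04, -2.05808354e-03, -9.99997806e-01]]), 'force': array([ 0.99217073, -0.06764677, -0.5316772 ]), 'moment': array([-0.02700807,  0.02974294,  0.00902671]), 'opening': 1.0011531210294382}
top 460.5011319565796 460.5011319565796 278.6895009452026 203.05144443817088 [ 0.27070192 -0.00831161  1.07129863] [[-0.00141028  0.98824769 -0.15285457]
 [-0.9999677  -0.00260306 -0.0076035 ]
 [-0.00791203  0.15283891  0.98821944]] ['color', 'depth', 'fx', 'fy', 'cx', 'cy', 'position', 'rotation']
side 538.0296524632301 538.0296524632301 276.6783914696752 214.26108513761162 [ 0.18820826 -0.73503099  0.84148929] [[ 0.94800421  0.23171969 -0.21816051]
 [-0.31782275  0.6534578  -0.68700917]
 [-0.01663486  0.72062396  0.69312654]] ['color', 'depth', 'fx', 'fy', 'cx', 'cy', 'position', 'rotation']
```

View pics/top0.png

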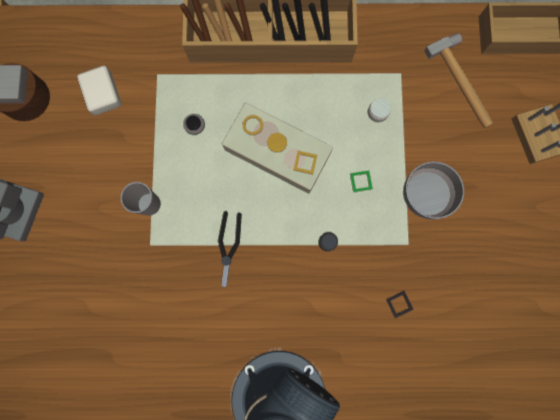

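View pics/side0.png

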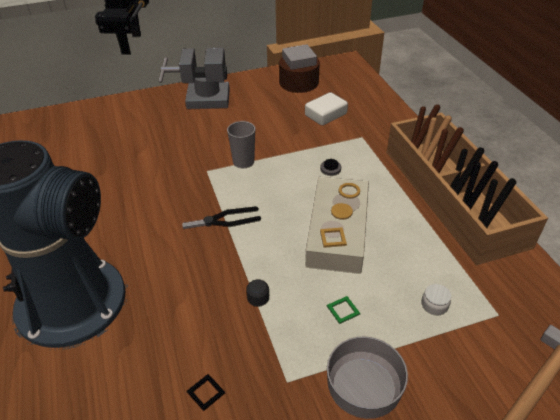

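The top view shows the button at (193,123), the tin at (380,110), the frame at (305,162), the disc at (277,142) and the hoop at (253,125). The bowl is at (434,190) and the beaker at (137,198). The black puck at (328,241) and the green and black frames are decoys. Next I'll measure positions in both views.

```bash
cat > h.py <<'E'
import numpy as np,cv2,pickle
def ray(c,u,v):
    d=np.array([(u-c['cx'])/c['fx'],-(v-c['cy'])/c['fy'],-1.]);return c['rotation']@d
def plane(c,u,v,z):
    d=ray(c,u,v);p=c['position'];return p+d*(z-p[2])/d[2]
def dep(c,u,v):
    return c['position']+ray(c,u,v)*c['depth'][int(v),int(u)]
def proj(c,P):
    q=c['rotation'].T@(np.array(P)-c['position']);return c['cx']+c['fx']*q[0]/-q[2],c['cy']+c['fy']*q[1]/q[2]
def blobs(c,m,z,amin=60):
    n,l,st,ce=cv2.connectedComponentsWithStats(m.astype('uint8'))
    for i in range(1,n):
        if st[i][4]>amin:
            mm=(l==i).astype('uint8');cn=cv2.findContours(mm,cv2.RETR_EXTERNAL,cv2.CHAIN_APPROX_NONE)[0][0]
            r=cv2.minAreaRect(cn);print(st[i],'rect',np.round(r[0],1),np.round(r[1],1),round(r[2]),'->',plane(c,*r[0],z).round(4))
E
python3 - <<'E'
from h import *
for n in('top','side'):
    c=pickle.load(open(n+'.pkl','rb'))
    hsv=cv2.cvtColor(c['color'],cv2.COLOR_RGB2HSV);H,S,V=cv2.split(hsv)
    print(n,'brass')
    m=(H>14)&(H<30)&(S>140)&(V>110)
    box=np.zeros_like(m)
    if n=='top': box[95:195,215:340]=1
    else: box[170:270,300:375]=1
    blobs(c,m&box,.061)
    print('black'); b=np.zeros_like(m)
    if n=='top': b[105:140,175:215]=1
    else: b[150:185,310:350]=1
    blobs(c,(V<60)&b,.022,20)
    big=c['color'][:,:,::-1]
    if n=='top': crop=big[90:220,110:250]
    else: crop=big[110:190,220:360]
    cv2.imwrite(f'pics/crop_{n}.png',cv2.resize(crop,None,fx=5,fy=5))
    if n=='top':
        for u,v in [(193,123),(305,154),(277,142),(253,125),(434,190),(137,198),(328,241),(380,105)]: print(u,v,dep(c,u,v).round(3))
    # heights of world points from depth
    vv,uu=np.mgrid[0:420,0:560]
    d=np.stack([(uu-c['cx'])/c['fx'],-(vv-c['cy'])/c['fy'],-np.ones_like(uu,float)],-1)@c['rotation'].T
    P=c['position']+d*c['depth'][...,None]; P[c['depth']==0]=np.nan
    np.save(n+'P.npy',P)
    for nm,cx,cy in(('bowl',.45,-.38),('beaker',.44,.34)):
        pass
P=np.load('topP.npy')
for nm,(r0,r1,c0,c1),lo,hi in(('bowl',(155,225,395,470),.048,.06),('beaker',(175,220,110,165),.09,.106),('brick',(95,195,215,340),.05,.058),('button',(110,138,178,210),.016,.03),('but_house',(110,138,178,210),.008,.016)):
    Q=P[r0:r1,c0:c1].reshape(-1,3);Q=Q[(Q[:,2]>lo)&(Q[:,2]<hi)]
    if len(Q)>5:
        (x,y),r=cv2.minEnclosingCircle(Q[:,:2].astype('float32'));print(nm,len(Q),'circle',x,y,r,'mean',Q.mean(0), cv2.minAreaRect(Q[:,:2].astype('float32')))
E
```

```text
top brass
[243 116  20  18  81] rect [252.5 124.5] [17. 19.] 90 -> [0.6085 0.059  0.061 ]
[268 134  19  18 262] rect [277.  142.5] [17. 18.] 90 -> [0.5658 0.0031 0.061 ]
[294 152  23  22 124] rect [305.  162.1] [18.8 18.7] 13 -> [ 0.52   -0.0599  0.061 ]
black
[186 116  15  14 166] rect [193.  122.5] [13.4 13.4] 45 -> [0.627  0.2029 0.022 ]
193 123 [0.626 0.203 0.02 ]
305 154 [ 0.539 -0.06   0.061]
277 142 [0.568 0.003 0.057]
253 125 [0.61  0.058 0.052]
434 190 [ 0.466 -0.365  0.003]
137 198 [0.446 0.328 0.02 ]
328 241 [ 0.344 -0.111  0.039]
380 105 [ 0.271 -0.008  1.071]
side brass
[339 183  21  15 101] rect [349.  189.9] [19.9 13.8] 14 -> [0.6076 0.0586 0.061 ]
[332 204  20  14 237] rect [341.5 210.5] [13. 19.] 90 -> [0.566  0.0038 0.061 ]
[321 228  25  18 176] rect [332.9 236.5] [16.5 23.3] 85 -> [ 0.5196 -0.0599  0.061 ]
black
[324 159  15  12 141] rect [331.  164.5] [11. 14.] 90 -> [0.6256 0.1982 0.022 ]
[322 170  18   5  32] rect [330.5 172. ] [ 4. 17.] 90 -> [0.6135 0.1722 0.022 ]
bowl 334 circle 0.4569060504436493 -0.3491770029067993 0.06528104841709137 mean [ 0.45908693 -0.3
[... 331 characters left out ...]
 19.565298080444336)
brick 4143 circle 0.5609390139579773 0.003600657917559147 0.12591704726219177 mean [0.55884599 0.00411655 0.05412397] ((0.5608404278755188, 0.0039971619844436646), (0.22980405390262604, 0.1150098368525505), 61.92741394042969)
button 168 circle 0.6306427717208862 0.2035529911518097 0.020407812669873238 mean [0.62730528 0.20448491 0.02089826] ((0.6281427145004272, 0.20530833303928375), (0.035447947680950165, 0.03400135040283203), 27.02056884765625)
but_house 176 circle 0.6275132298469543 0.20491576194763184 0.026155803352594376 mean [0.62359908 0.20309488 0.01145739] ((0.6272967457771301, 0.20481352508068085), (0.049531690776348114, 0.04930921271443367), 50.97151565551758)
```

Run:
```python
import cv2,numpy as np
a=cv2.imread('pics/crop_top.png');b=cv2.imread('pics/crop_side.png');b=b[:,:a.shape[1]]
print(a.shape,b.shape)
```

```text
(650, 700, 3) (400, 700, 3)
```

View pics/crop_top.png

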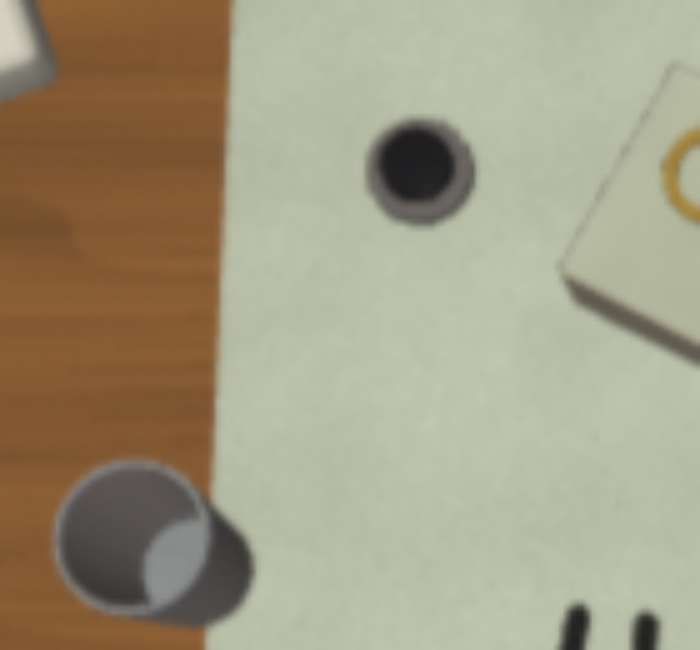

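Both views agree. Button is at (0.6275, 0.204), frame at (0.520, -0.060), bowl at (0.457, -0.349) and beaker at (0.434, 0.306). I'll raise the hand, shut the gripper and travel high.

Request:
carry_out(
  grip=[-1,-1,-1,-1,-1,-1,-1,-1,-1,-1,-1,-1],
  slide=[
    [0,0,-40],
    [0,0,-40],
    [0,0,-20],
    [-36,-14,0],
    [-36,-14,0],
    [-36,-14,0],
    [-36,-14,0],
    [-36,-14,0],
    [-36,-14,0],
    [-36,-14,0],
    [-36,-14,0],
    [-36,-14,0],
  ],
  twist=[
    [0,0,0],
    [0,0,0],
    [0,0,0],
    [0,0,0],
    [0,0,0],
    [0,0,0],
    [0,0,0],
    [0,0,0],
    [0,0,0],
    [0,0,0],
    [0,0,0],
    [0,0,0],
  ],
)

```text
time_s: 1.3
position: [0.4919, 0.332, 0.3193]
tcp_rot: [[-0.929, 0.37, -0.01], [0.37, 0.929, -0.009], [0.006, -0.013, -1.0]]
force: [0.6, 0.5, -0.2]
opening: 0.032
```

```bash
cat >> h.py <<'E'
def go(t):
    from rig import bot
    s=bot.read_state();R=s['tcp_rot'];d=np.array(t)-s['position']
    print('t',s['time_s'],'pos',s['position'].round(4),'need tool mm',(R.T@d*1000).round(1),'F',s['force'].round(2),'open',round(s['opening'],3))
    z=R[:,2];print('tilt fix rotvec(tool)',(R.T@np.cross(z,[0,0,-1])).round(4),'j',s['joint_positions'].round(0))
E
python3 -c "
from h import *
go([.6275,.204,.25])"
```

```text
t 1.3 pos [0.4919 0.332  0.3193] need tool mm [-173.7  -67.9   69.1] F [ 0.63  0.51 -0.24] open 0.032
tilt fix rotvec(tool) [-0.0126 -0.0063 -0.    ] j [ 23.  23.  79.  -0.  79. -45.]
```

Request:
carry_out(
  grip=[-1,-1,-1,-1,-1,-1,-1,-1,-1,-1],
  slide=[
    [-30,-12,0],
    [-30,-12,0],
    [-30,-12,0],
    [-30,-12,0],
    [-30,-12,0],
    [-20,-8,0],
    [0,0,30],
    [0,0,30],
    [0,0,0],
    [0,0,0],
  ],
  twist=[
    [-0.01,-0.006,0],
    [0,0,0],
    [0,0,0],
    [0,0,0],
    [0,0,0],
    [0,0,0],
    [0,0,0],
    [0,0,0],
    [0,0,0],
    [0,0,0],
  ],
)

```text
time_s: 2.3
position: [0.6321, 0.1936, 0.2535]
tcp_rot: [[-0.926, 0.378, -0.007], [0.378, 0.926, -0.004], [0.005, -0.006, -1.0]]
force: [0.8, 0.0, 1.0]
opening: 0.002
```

```bash
python3 -c "
from h import *
go([.6275,.204,.045])
from rig import bot
s=bot.read_state();c=bot.capture('side');cv2.imwrite('pics/side1.png',c['color'][:,:,::-1])
c=bot.capture('wrist');cv2.imwrite('pics/wr1.png',c['color'][:,:,::-1])
"
```

```text
t 2.3 pos [0.6321 0.1936 0.2535] need tool mm [  7.1   9.1 208.5] F [0.77 0.01 1.  ] open 0.002
tilt fix rotvec(tool) [-0.006 -0.005  0.   ] j [  7.  32.  74.  -0.  75. -60.]
```

View pics/side1.png

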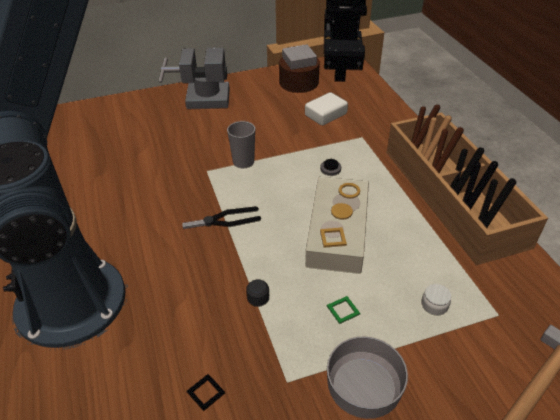

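View pics/wr1.png

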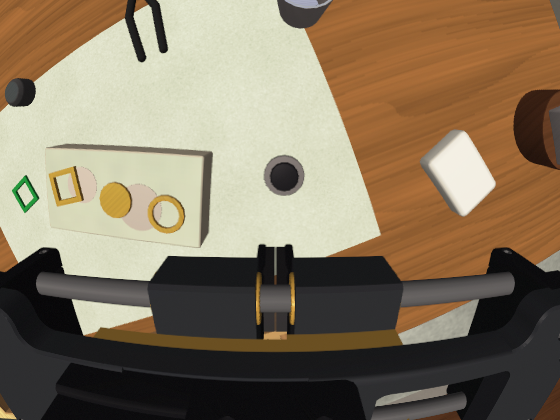

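The hand is above the button, fingertips shut, with a clear path down. I'll correct sideways and go down to z of about 0.05.

Request:
carry_out(
  grip=[-1,-1,-1,-1,-1,-1,-1,-1,-1,-1],
  slide=[
    [7,9,20],
    [0,0,30],
    [0,0,30],
    [0,0,30],
    [0,0,30],
    [0,0,30],
    [0,0,20],
    [0,0,10],
    [0,0,0],
    [0,0,0],
  ],
  twist=[
    [-0.006,-0.005,0],
    [0,0,0],
    [0,0,0],
    [0,0,0],
    [0,0,0],
    [0,0,0],
    [0,0,0],
    [0,0,0],
    [0,0,0],
    [0,0,0],
  ],
)

```text
time_s: 3.4
position: [0.645, 0.2129, 0.0682]
tcp_rot: [[-0.928, 0.371, 0.039], [0.371, 0.929, 0.007], [-0.033, 0.021, -0.999]]
force: [0.6, -0.3, -0.5]
opening: 0.002
```

```bash
python3 -c "
from h import *
go([.6275,.204,.016])
from rig import bot
c=bot.capture('side');cv2.imwrite('pics/side2.png',cv2.resize(c['color'][100:220,260:400,::-1],None,fx=4,fy=4))
"
```

```text
t 3.4 pos [0.645  0.2129 0.0682] need tool mm [ 14.7 -15.8  51.4] F [ 0.56 -0.27 -0.51] open 0.002
tilt fix rotvec(tool) [ 0.0208  0.0334 -0.    ] j [  9.  44.  82.   0.  52. -59.]
```

View pics/side2.png

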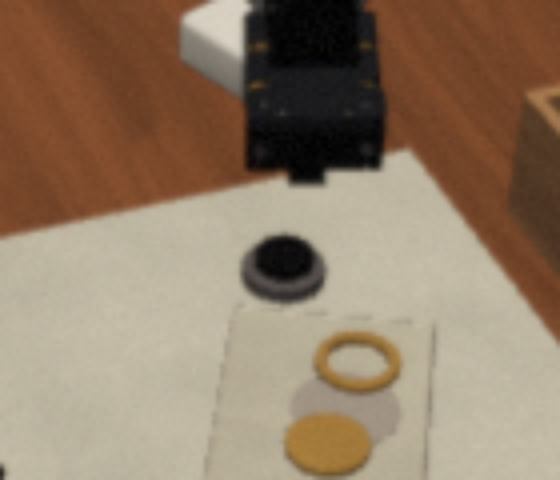

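Request:
carry_out(
  grip=[-1,-1,-1,-1,-1],
  slide=[
    [6,-6,0],
    [5,-5,0],
    [3,-3,0],
    [0,0,0],
    [0,0,0],
  ],
  twist=[
    [0.01,0.016,0],
    [0.01,0.016,0],
    [0,0,0],
    [0,0,0],
    [0,0,0],
  ],
)

```text
time_s: 3.95
position: [0.6276, 0.2047, 0.0727]
tcp_rot: [[-0.929, 0.371, 0.006], [0.371, 0.929, 0.001], [-0.005, 0.003, -1.0]]
force: [0.7, -0.3, -0.0]
opening: 0.005
```

```bash
python3 -c "
from h import *
go([.6275,.204,.016])"
```

```text
t 3.95 pos [0.6276 0.2047 0.0727] need tool mm [ 0.2 -0.8 56.7] F [ 0.68 -0.31 -0.05] open 0.005
tilt fix rotvec(tool) [0.0029 0.0053 0.    ] j [  8.  43.  83.  -0.  53. -60.]
```

Aligned. Now I'll descend gently to just above the cap.

Request:
carry_out(
  grip=[-1,-1,-1,-1,-1,-1,-1],
  slide=[
    [0,0,10],
    [0,0,10],
    [0,0,10],
    [0,0,8],
    [0,0,5],
    [0,0,0],
    [0,0,0],
  ],
  twist=[
    [0.003,0.005,0],
    [0,0,0],
    [0,0,0],
    [0,0,0],
    [0,0,0],
    [0,0,0],
    [0,0,0],
  ],
)

```text
time_s: 4.65
position: [0.6268, 0.2046, 0.0237]
tcp_rot: [[-0.929, 0.371, -0.003], [0.371, 0.929, -0.001], [0.003, -0.002, -1.0]]
force: [0.8, 0.5, 0.2]
opening: 0.008
```

```bash
python3 -c "
from h import *
go([.6275,.204,.016])
from rig import bot
c=bot.capture('side');cv2.imwrite('pics/side3.png',cv2.resize(c['color'][100:220,260:400,::-1],None,fx=4,fy=4))
"
```

```text
t 4.65 pos [0.6268 0.2046 0.0237] need tool mm [-0.9 -0.3  7.7] F [0.78 0.47 0.15] open 0.008
tilt fix rotvec(tool) [-0.0018 -0.0029 -0.    ] j [  8.  47.  84.  -0.  49. -60.]
```

View pics/side3.png

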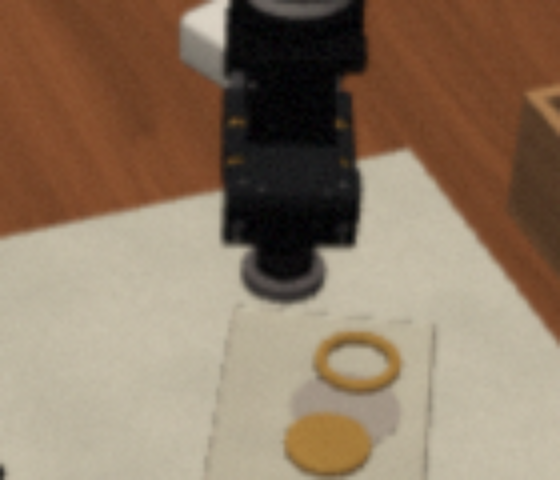

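The fingertips are centred over the cap. I'll press in small steps and watch the force.

Request:
carry_out(
  grip=[-1,-1,-1,-1,-1,-1],
  slide=[
    [0,0,2],
    [0,0,2],
    [0,0,2],
    [0,0,1],
    [0,0,0],
    [0,0,0],
  ],
  twist=[
    [0,0,0],
    [0,0,0],
    [0,0,0],
    [0,0,0],
    [0,0,0],
    [0,0,0],
  ],
)

```text
time_s: 5.3
position: [0.6273, 0.2046, 0.019]
tcp_rot: [[-0.929, 0.371, -0.001], [0.371, 0.929, -0.001], [0.001, -0.001, -1.0]]
force: [-0.4, 0.1, 1.5]
opening: 0.003
```

Request:
carry_out(
  grip=[-1,-1,-1,-1,-1,-1],
  slide=[
    [0,0,2],
    [0,0,2],
    [0,0,2],
    [0,0,2],
    [0,0,1],
    [0,0,1],
  ],
  twist=[
    [0,0,0],
    [0,0,0],
    [0,0,0],
    [0,0,0],
    [0,0,0],
    [0,0,0],
  ],
)

```text
time_s: 5.9
position: [0.6274, 0.2047, 0.0164]
tcp_rot: [[-0.929, 0.37, -0.001], [0.37, 0.929, -0.001], [0.0, -0.001, -1.0]]
force: [-2.0, -0.5, 6.9]
opening: 0.001
```

Request:
carry_out(
  grip=[-1,-1,-1,-1],
  slide=[
    [0,0,2],
    [0,0,2],
    [0,0,2],
    [0,0,1],
  ],
  twist=[
    [0,0,0],
    [0,0,0],
    [0,0,0],
    [0,0,0],
  ],
)

```text
time_s: 6.3
position: [0.6274, 0.2047, 0.0165]
tcp_rot: [[-0.929, 0.369, -0.0], [0.369, 0.929, -0.002], [-0.001, -0.001, -1.0]]
force: [-1.9, -1.3, 4.8]
opening: 0.005
```

Request:
carry_out(
  grip=[-1,-1,-1],
  slide=[
    [0,0,4],
    [0,0,4],
    [0,0,4],
  ],
  twist=[
    [0,0,0],
    [0,0,0],
    [0,0,0],
  ],
)

```text
time_s: 6.6
position: [0.6275, 0.2047, 0.016]
tcp_rot: [[-0.93, 0.368, 0.0], [0.368, 0.93, -0.002], [-0.001, -0.002, -1.0]]
force: [-7.4, -2.5, 23.9]
opening: 0.002
```

The button is firmly bottomed: z is 0.016 and force 24 N. I'll release it straight up.

Request:
carry_out(
  grip=[-1,-1,-1,-1,-1,-1,-1,-1,-1,-1,-1,-1],
  slide=[
    [0,0,-5],
    [0,0,-10],
    [0,0,-20],
    [0,0,-25],
    [0,0,-30],
    [0,0,-30],
    [0,0,-30],
    [0,0,-30],
    [0,0,-30],
    [0,0,-30],
    [0,0,-20],
    [0,0,0],
  ],
  twist=[
    [0,0,0],
    [0,0,0],
    [0,0,0],
    [0,0,0],
    [0,0,0],
    [0,0,0],
    [0,0,0],
    [0,0,0],
    [0,0,0],
    [0,0,0],
    [0,0,0],
    [0,0,0],
  ],
)

```text
time_s: 7.8
position: [0.6297, 0.2057, 0.284]
tcp_rot: [[-0.929, 0.369, 0.004], [0.369, 0.929, -0.001], [-0.004, 0.001, -1.0]]
force: [0.1, -0.3, -0.7]
opening: 0.008
```

```bash
python3 -c "
from h import *
go([.52,-.06,.26])
from rig import bot
c=bot.capture('side');cv2.imwrite('pics/side4.png',c['color'][:,:,::-1])
"
```

```text
t 7.8 pos [0.6297 0.2057 0.284 ] need tool mm [   4.  -287.4   23.8] F [ 0.09 -0.27 -0.67] open 0.008
tilt fix rotvec(tool) [ 0.0007  0.004  -0.    ] j [  8.  30.  72.  -0.  78. -60.]
```

View pics/side4.png

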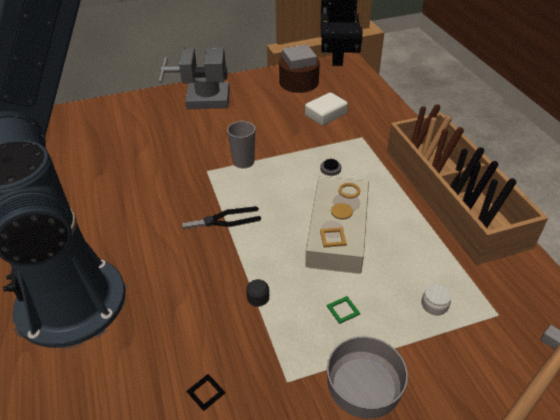

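Nothing has moved and the button is back up. Next is the frame, travelling high.

Request:
carry_out(
  grip=[-1,-1,-1,-1,-1,-1,-1,-1,-1,-1,-1,-1],
  slide=[
    [0,-20,0],
    [0,-30,0],
    [0,-30,0],
    [0,-30,0],
    [0,-30,0],
    [0,-30,0],
    [0,-30,0],
    [0,-30,0],
    [0,-30,0],
    [0,-20,0],
    [0,0,0],
    [0,0,0],
  ],
  twist=[
    [0,0.004,0],
    [0,0,0],
    [0,0,0],
    [0,0,0],
    [0,0,0],
    [0,0,0],
    [0,0,0],
    [0,0,0],
    [0,0,0],
    [0,0,0],
    [0,0,0],
    [0,0,0],
  ],
)

```text
time_s: 9.05
position: [0.5107, -0.0615, 0.2576]
tcp_rot: [[-0.929, 0.368, -0.042], [0.368, 0.93, 0.008], [0.042, -0.008, -0.999]]
force: [0.2, -0.1, 0.7]
opening: 0.007
```

```bash
python3 -c "
from h import *
go([.52,-.06,.086])"
```

```text
t 9.05 pos [ 0.5107 -0.0615  0.2576] need tool mm [-15.3   6.2 171. ] F [ 0.22 -0.08  0.74] open 0.007
tilt fix rotvec(tool) [-0.0081 -0.0418  0.    ] j [-19.  20.  94.  -0.  69. -87.]
```

Request:
carry_out(
  grip=[-1,-1,-1,-1,-1,-1,-1,-1,-1,-1],
  slide=[
    [-4,2,0],
    [-4,3,0],
    [0,0,15],
    [0,0,15],
    [0,0,15],
    [0,0,15],
    [0,0,15],
    [0,0,15],
    [0,0,0],
    [0,0,0],
  ],
  twist=[
    [-0.004,-0.02,0],
    [-0.004,-0.02,0],
    [0,0,0],
    [0,0,0],
    [0,0,0],
    [0,0,0],
    [0,0,0],
    [0,0,0],
    [0,0,0],
    [0,0,0],
  ],
)

```text
time_s: 10.05
position: [0.5264, -0.0495, 0.1634]
tcp_rot: [[-0.935, 0.356, 0.012], [0.356, 0.935, 0.001], [-0.011, 0.005, -1.0]]
force: [0.1, -0.4, 1.2]
opening: 0.007
```

```bash
python3 -c "
from h import *
go([.52,-.06,.086])"
```

```text
t 10.05 pos [ 0.5264 -0.0495  0.1634] need tool mm [  3.  -12.5  77.3] F [ 0.13 -0.4   1.22] open 0.007
tilt fix rotvec(tool) [ 0.0053  0.0107 -0.    ] j [-18.  27. 100.   0.  52. -87.]
```

Request:
carry_out(
  grip=[-1,-1,-1,-1,-1,-1,-1,-1,-1,-1],
  slide=[
    [2,-6,0],
    [2,-6,0],
    [0,0,0],
    [0,0,12],
    [0,0,12],
    [0,0,12],
    [0,0,12],
    [0,0,8],
    [0,0,0],
    [0,0,0],
  ],
  twist=[
    [0.005,0.01,0],
    [0,0,0],
    [0,0,0],
    [0,0,0],
    [0,0,0],
    [0,0,0],
    [0,0,0],
    [0,0,0],
    [0,0,0],
    [0,0,0],
  ],
)

```text
time_s: 11.05
position: [0.5203, -0.0611, 0.1063]
tcp_rot: [[-0.934, 0.356, 0.008], [0.356, 0.934, -0.002], [-0.008, 0.0, -1.0]]
force: [0.5, -0.1, 0.2]
opening: 0.003
```

```bash
python3 -c "
from h import *
go([.52,-.06,.086])"
```

```text
t 11.05 pos [ 0.5203 -0.0611  0.1063] need tool mm [ 0.8  0.9 20.3] F [ 0.46 -0.11  0.23] open 0.003
tilt fix rotvec(tool) [ 0.0005  0.0081 -0.    ] j [-19.  32. 103.   0.  44. -88.]
```

Request:
carry_out(
  grip=[-1,-1,-1,-1,-1],
  slide=[
    [0,1,7],
    [0,0,7],
    [0,0,5],
    [0,0,0],
    [0,0,0],
  ],
  twist=[
    [0,0.008,0],
    [0,0,0],
    [0,0,0],
    [0,0,0],
    [0,0,0],
  ],
)

```text
time_s: 11.55
position: [0.5218, -0.0604, 0.0866]
tcp_rot: [[-0.934, 0.356, 0.002], [0.356, 0.934, -0.0], [-0.002, 0.001, -1.0]]
force: [-0.7, 0.7, -0.0]
opening: 0.004
```

```bash
python3 -c "
from h import *
go([.52,-.06,.086])
from rig import bot
for n in('side','top'):
  c=bot.capture(n);
  cv2.imwrite('pics/%s5.png'%n,cv2.resize(c['color'][130:290,260:420,::-1] if n=='side' else c['color'][90:220,210:350,::-1],None,fx=3.5,fy=3.5))
"
```

```text
t 11.55 pos [ 0.5218 -0.0604  0.0866] need tool mm [ 1.8 -0.3  0.6] F [-0.71  0.67 -0.03] open 0.004
tilt fix rotvec(tool) [ 0.0006  0.002  -0.    ] j [-19.  35. 103.   0.  42. -88.]
```

View pics/side5.png

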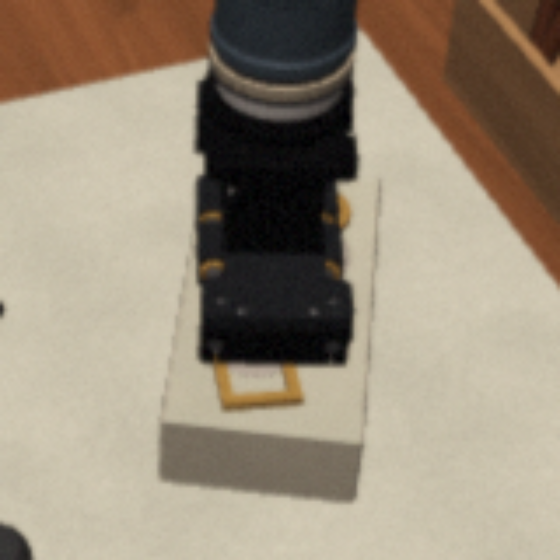

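Pose is 25 mm above the frame centre, within 2 mm. The side view shows the frame untouched under the hand, with the tips hidden behind the gripper body. Holding.

Request:
carry_out(
  grip=[-1,-1,-1,-1,-1,-1,-1,-1,-1,-1,-1,-1],
  slide=[
    [1,0,0],
    [0,0,0],
    [0,0,0],
    [0,0,0],
    [0,0,0],
    [0,0,0],
    [0,0,0],
    [0,0,0],
    [0,0,0],
    [0,0,0],
    [0,0,0],
    [0,0,0],
  ],
  twist=[
    [0,0,0],
    [0,0,0],
    [0,0,0],
    [0,0,0],
    [0,0,0],
    [0,0,0],
    [0,0,0],
    [0,0,0],
    [0,0,0],
    [0,0,0],
    [0,0,0],
    [0,0,0],
  ],
)

```text
time_s: 12.85
position: [0.5212, -0.0602, 0.0876]
tcp_rot: [[-0.934, 0.356, 0.004], [0.356, 0.934, -0.001], [-0.004, 0.001, -1.0]]
force: [0.0, 0.1, -0.1]
opening: 0.005
```

```bash
python3 -c "
from h import *
go([.52,-.06,.086])
from rig import bot
c=bot.capture('wrist');cv2.imwrite('pics/wr6.png',c['color'][:,:,::-1])
"
```

```text
t 12.85 pos [ 0.5212 -0.0602  0.0876] need tool mm [ 1.2 -0.3  1.6] F [ 0.02  0.1  -0.14] open 0.005
tilt fix rotvec(tool) [ 0.0007  0.0039 -0.    ] j [-19.  34. 103.   0.  42. -88.]
```

View pics/wr6.png

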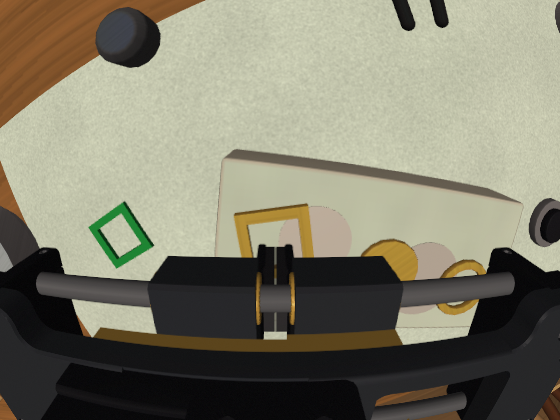

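The wrist view shows the fingertips at (275,250) over the frame's opening. I'll keep holding.

Request:
carry_out(
  grip=[-1,-1,-1,-1,-1,-1,-1,-1,-1,-1,-1,-1],
  slide=[
    [0,0,1],
    [0,0,0],
    [0,0,0],
    [0,0,0],
    [0,0,0],
    [0,0,0],
    [0,0,0],
    [0,0,0],
    [0,0,0],
    [0,0,0],
    [0,0,0],
    [0,0,0],
  ],
  twist=[
    [0,0,0],
    [0,0,0],
    [0,0,0],
    [0,0,0],
    [0,0,0],
    [0,0,0],
    [0,0,0],
    [0,0,0],
    [0,0,0],
    [0,0,0],
    [0,0,0],
    [0,0,0],
  ],
)

```text
time_s: 14.1
position: [0.5213, -0.0601, 0.0865]
tcp_rot: [[-0.934, 0.356, 0.004], [0.356, 0.934, -0.001], [-0.004, 0.001, -1.0]]
force: [0.2, 0.6, 0.0]
opening: 0.008
```

Request:
carry_out(
  grip=[-1,-1,-1,-1,-1,-1,-1,-1],
  slide=[
    [0,0,0],
    [0,0,0],
    [0,0,0],
    [0,0,0],
    [0,0,0],
    [0,0,0],
    [0,0,0],
    [0,0,0],
  ],
  twist=[
    [0,0,0],
    [0,0,0],
    [0,0,0],
    [0,0,0],
    [0,0,0],
    [0,0,0],
    [0,0,0],
    [0,0,0],
  ],
)

```text
time_s: 14.9
position: [0.5212, -0.0601, 0.0865]
tcp_rot: [[-0.934, 0.356, 0.004], [0.356, 0.934, -0.001], [-0.004, 0.001, -1.0]]
force: [0.2, 0.5, -0.3]
opening: 0.003
```

Held for over 3 s. Now straight up.

Request:
carry_out(
  grip=[-1,-1,-1,-1,-1,-1,-1,-1,-1],
  slide=[
    [0,0,-12],
    [0,0,-20],
    [0,0,-25],
    [0,0,-25],
    [0,0,-25],
    [0,0,-25],
    [0,0,-25],
    [0,0,0],
    [0,0,0],
  ],
  twist=[
    [0,0,0],
    [0,0,0],
    [0,0,0],
    [0,0,0],
    [0,0,0],
    [0,0,0],
    [0,0,0],
    [0,0,0],
    [0,0,0],
  ],
)

```text
time_s: 15.8
position: [0.5198, -0.0597, 0.2553]
tcp_rot: [[-0.934, 0.356, 0.006], [0.356, 0.934, -0.002], [-0.006, 0.001, -1.0]]
force: [0.5, 1.0, -0.6]
opening: 0.003
```

```bash
python3 -c "
from h import *
go([.457,-.349,.26])"
```

```text
t 15.8 pos [ 0.5198 -0.0597  0.2553] need tool mm [ -44.4 -292.7   -4.6] F [ 0.49  0.96 -0.58] open 0.003
tilt fix rotvec(tool) [0.0008 0.0064 0.    ] j [-19.  20.  95.   0.  65. -88.]
```

Request:
carry_out(
  grip=[-1,-1,-1,-1,-1,-1,-1,-1,-1,-1,-1,-1],
  slide=[
    [-3,-20,0],
    [-4,-27,0],
    [-4,-27,0],
    [-4,-27,0],
    [-4,-27,0],
    [-4,-27,0],
    [-4,-27,0],
    [-4,-27,0],
    [-4,-27,0],
    [-4,-27,0],
    [0,0,0],
    [0,0,0],
  ],
  twist=[
    [0,0.006,0],
    [0,0,0],
    [0,0,0],
    [0,0,0],
    [0,0,0],
    [0,0,0],
    [0,0,0],
    [0,0,0],
    [0,0,0],
    [0,0,0],
    [0,0,0],
    [0,0,0],
  ],
)

```text
time_s: 17.0
position: [0.4522, -0.3225, 0.24]
tcp_rot: [[-0.935, 0.355, -0.022], [0.354, 0.935, 0.02], [0.028, 0.011, -1.0]]
force: [1.1, -0.2, 0.6]
opening: 0.007
```

```bash
python3 -c "
from h import *
go([.457,-.349,.08])
from rig import bot
c=bot.capture('top');pickle.dump(c,open('top7.pkl','wb'));cv2.imwrite('pics/top7.png',c['color'][:,:,::-1])
c=bot.capture('side');cv2.imwrite('pics/side7.png',c['color'][:,:,::-1])
"
```

```text
t 17.0 pos [ 0.4522 -0.3225  0.24  ] need tool mm [-18.3 -24.9 159.3] F [ 1.06 -0.22  0.63] open 0.007
tilt fix rotvec(tool) [ 0.0108 -0.0279 -0.    ] j [ -47.   24.   90.   -0.   68. -116.]
```

View pics/top7.png

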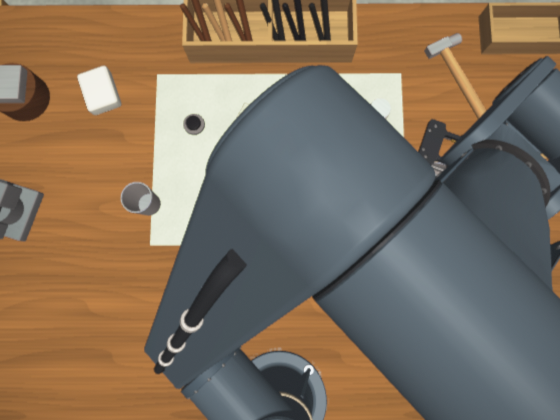

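View pics/side7.png

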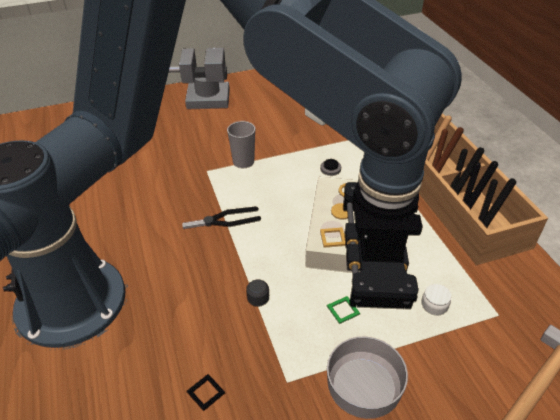

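The bowl and the rest are unmoved and the hand is still high. I'll align over the bowl, then descend part way.

Request:
carry_out(
  grip=[-1,-1,-1,-1,-1,-1,-1,-1,-1,-1],
  slide=[
    [-6,-10,0],
    [-5,-9,0],
    [-3,-4,0],
    [0,0,0],
    [0,0,15],
    [0,0,15],
    [0,0,15],
    [0,0,15],
    [0,0,0],
    [0,0,0],
  ],
  twist=[
    [0.005,-0.014,0],
    [0.005,-0.014,0],
    [0,0,0],
    [0,0,0],
    [0,0,0],
    [0,0,0],
    [0,0,0],
    [0,0,0],
    [0,0,0],
    [0,0,0],
  ],
)

```text
time_s: 18.1
position: [0.4607, -0.3483, 0.18]
tcp_rot: [[-0.937, 0.349, 0.006], [0.349, 0.937, -0.003], [-0.006, -0.001, -1.0]]
force: [-0.3, -0.3, -0.1]
opening: 0.008
```

```bash
python3 -c "
from h import *
go([.457,-.349,.08])"
```

```text
t 18.1 pos [ 0.4607 -0.3483  0.18  ] need tool mm [ 3.9 -1.8 99.9] F [-0.3  -0.26 -0.1 ] open 0.008
tilt fix rotvec(tool) [-0.0013  0.0065 -0.    ] j [ -48.   29.   92.    0.   58. -118.]
```

Request:
carry_out(
  grip=[-1,-1,-1,-1,-1,-1,-1,-1,-1,-1],
  slide=[
    [3,-2,8],
    [0,0,12],
    [0,0,12],
    [0,0,12],
    [0,0,12],
    [0,0,12],
    [0,0,8],
    [0,0,4],
    [0,0,0],
    [0,0,0],
  ],
  twist=[
    [0,0.006,0],
    [0,0,0],
    [0,0,0],
    [0,0,0],
    [0,0,0],
    [0,0,0],
    [0,0,0],
    [0,0,0],
    [0,0,0],
    [0,0,0],
  ],
)

```text
time_s: 19.1
position: [0.4577, -0.3501, 0.0939]
tcp_rot: [[-0.937, 0.348, 0.001], [0.348, 0.937, -0.002], [-0.002, -0.002, -1.0]]
force: [-1.0, -0.1, -0.2]
opening: 0.008
```

```bash
python3 -c "
from h import *
go([.457,-.349,.08])"
```

```text
t 19.1 pos [ 0.4577 -0.3501  0.0939] need tool mm [ 1.1  0.8 13.9] F [-0.99 -0.15 -0.15] open 0.008
tilt fix rotvec(tool) [-0.0021  0.0015 -0.    ] j [ -48.   37.   95.   -0.   48. -118.]
```

Request:
carry_out(
  grip=[-1,-1,-1,-1,-1,-1,-1],
  slide=[
    [1,1,5],
    [0,0,5],
    [0,0,4],
    [0,0,0],
    [0,0,0],
    [0,0,0],
    [0,0,0],
  ],
  twist=[
    [0,0,0],
    [0,0,0],
    [0,0,0],
    [0,0,0],
    [0,0,0],
    [0,0,0],
    [0,0,0],
  ],
)

```text
time_s: 19.8
position: [0.458, -0.3496, 0.0803]
tcp_rot: [[-0.937, 0.348, 0.003], [0.348, 0.937, -0.005], [-0.005, -0.004, -1.0]]
force: [-0.3, -0.9, 0.1]
opening: 0.005
```

```bash
python3 -c "
from h import *
go([.457,-.349,.08])
from rig import bot
c=bot.capture('side');cv2.imwrite('pics/side8.png',c['color'][:,:,::-1])
c=bot.capture('wrist');cv2.imwrite('pics/wr8.png',c['color'][:,:,::-1])
"
```

```text
t 19.8 pos [ 0.458  -0.3496  0.0803] need tool mm [1.2 0.2 0.3] F [-0.29 -0.93  0.06] open 0.005
tilt fix rotvec(tool) [-0.0038  0.0048 -0.    ] j [ -48.   38.   96.   -0.   46. -118.]
```

View pics/side8.png

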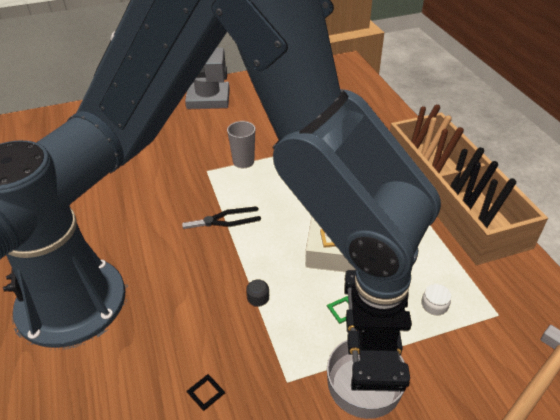

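View pics/wr8.png

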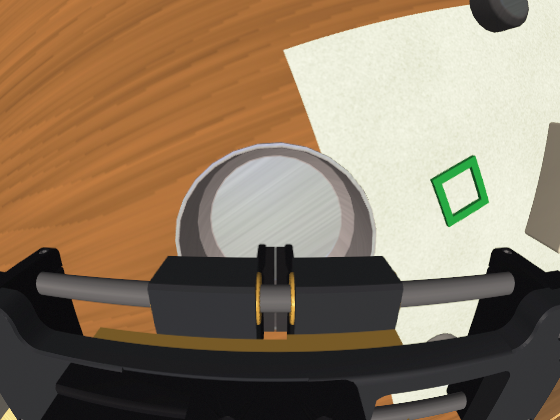

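The fingertips are centred over the bowl, 25 mm above the rim. Holding.

Request:
carry_out(
  grip=[-1,-1,-1,-1,-1,-1,-1,-1,-1,-1,-1,-1],
  slide=[
    [0,0,0],
    [0,0,0],
    [0,0,0],
    [0,0,0],
    [0,0,0],
    [0,0,0],
    [0,0,0],
    [0,0,0],
    [0,0,0],
    [0,0,0],
    [0,0,0],
    [0,0,0],
  ],
  twist=[
    [0,0,0],
    [0,0,0],
    [0,0,0],
    [0,0,0],
    [0,0,0],
    [0,0,0],
    [0,0,0],
    [0,0,0],
    [0,0,0],
    [0,0,0],
    [0,0,0],
    [0,0,0],
  ],
)

```text
time_s: 21.1
position: [0.4581, -0.3498, 0.0806]
tcp_rot: [[-0.937, 0.348, 0.003], [0.348, 0.937, -0.006], [-0.005, -0.004, -1.0]]
force: [-0.5, 0.0, -0.0]
opening: 0.002
```

Request:
carry_out(
  grip=[-1,-1,-1,-1,-1,-1,-1,-1,-1,-1,-1,-1],
  slide=[
    [0,0,0],
    [0,0,0],
    [0,0,0],
    [0,0,0],
    [0,0,0],
    [0,0,0],
    [0,0,0],
    [0,0,0],
    [0,0,0],
    [0,0,0],
    [0,0,0],
    [0,0,0],
  ],
  twist=[
    [0,0,0],
    [0,0,0],
    [0,0,0],
    [0,0,0],
    [0,0,0],
    [0,0,0],
    [0,0,0],
    [0,0,0],
    [0,0,0],
    [0,0,0],
    [0,0,0],
    [0,0,0],
  ],
)

```text
time_s: 22.3
position: [0.4581, -0.3497, 0.0806]
tcp_rot: [[-0.937, 0.348, 0.003], [0.348, 0.937, -0.006], [-0.005, -0.004, -1.0]]
force: [0.1, 0.5, -0.5]
opening: 0.005
```

Request:
carry_out(
  grip=[-1,-1,-1,-1,-1,-1,-1,-1,-1,-1,-1,-1],
  slide=[
    [0,0,-12],
    [0,0,-20],
    [0,0,-25],
    [0,0,-30],
    [0,0,-30],
    [0,0,-30],
    [0,0,-30],
    [0,0,-30],
    [0,0,-20],
    [0,0,0],
    [0,0,0],
    [0,0,0],
  ],
  twist=[
    [0,0,0],
    [0,0,0],
    [0,0,0],
    [0,0,0],
    [0,0,0],
    [0,0,0],
    [0,0,0],
    [0,0,0],
    [0,0,0],
    [0,0,0],
    [0,0,0],
    [0,0,0],
  ],
)

```text
time_s: 23.5
position: [0.4561, -0.3469, 0.3239]
tcp_rot: [[-0.937, 0.348, 0.006], [0.348, 0.937, -0.008], [-0.008, -0.006, -1.0]]
force: [0.6, -0.8, -0.9]
opening: -0.001
```

```bash
python3 -c "
from h import *
go([.457,-.349,.3])
from rig import bot
c=bot.capture('side');cv2.imwrite('pics/side9.png',c['color'][:,:,::-1])
"
```

```text
t 23.5 pos [ 0.4561 -0.3469  0.3239] need tool mm [-1.4 -1.5 23.9] F [ 0.65 -0.83 -0.86] open -0.001
tilt fix rotvec(tool) [-0.0057  0.0083  0.    ] j [ -48.   20.   83.   -0.   77. -118.]
```

View pics/side9.png

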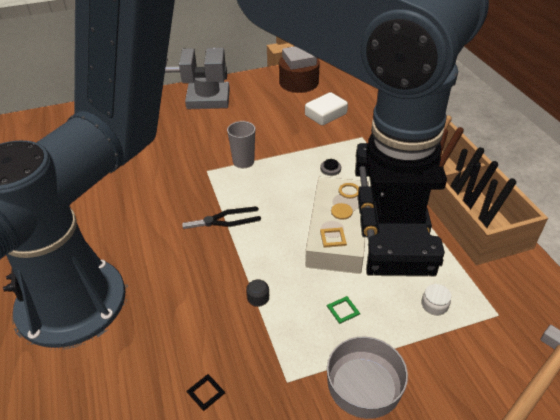

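The hand is 27 cm above the rim, and everything in the side view is where it was at the start. Handing in.

```bash
python3 -c "
from rig import bot
print(bot.hand_in())"
```

```text
the job is handed in; nothing more can be done
None
```

The job is done in the order asked and handed in at about 23.5 s of the 61 s allowed.

- **Button:** I pressed it to its stop, with the TCP at z = 0.016 m and up to 24 N, then let it go. It showed up again in the next picture.
- **Frame:** I held the fingertips about 25–27 mm above its middle for over 3 s, about 1–2 mm off centre by the pose readings.
- **Bowl:** I held them about 25 mm above the rim for about 2.5 s, about 1 mm off centre.
- **Travel:** I came to each from 24–28 cm above the bench, correcting sideways on the way down because fast moves drifted 1–3 cm and tilted up to about 2.5°. The only low correction was at 7 cm over the button.
- **Last checks:** The hand finished 27 cm above the bowl's rim, and outside forces read about 1 N, which is noise. By eye, the last side view shows nothing moved. No check failed, but the side view hid the fingertips while pointing at the frame, so I confirmed that with the wrist camera.

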